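# Clamp the drilled plate in the cam fixture

## Task

Get the drilled steel plate clamped in the green fixture, ready for work: with the clamp still slack, push the plate along its rest strips with a fingertip until its far end butts against the end stop, then swing the red-handled cam lever clockwise with a finger, all the way round, so that the cam holds the plate tight against the fence. Only push: do not lift the plate or cock it up off its strips, and leave the other things on the bench and on the fixture where they are. Leave the lever swung over and take the hand away.

Things in the scene. Friction and masses are not known exactly. Their poses are not given: they have to be found in the camera images.
- fixture: Green work-holding fixture screwed to the bench, base 250 (x) x 170 (y) x 18 mm high. Origin: centre of its underside, on the bench (z = 0); x runs lengthways towards the end stop, y towards the fence, z up. The plate lies on its two steel rest strips, 12 mm wide, along x at y = -6 and +31 mm, from x = -115 to +90 mm, tops 26 mm above the bench.
- end_stop (a point): Middle of the end stop's face: a dark block on the fixture, face at fixture x = +95 mm, y from -0.5 to +35.5 mm, top 42 mm above the bench (screw heads to 47 mm). This point is at y = +12.5 mm, 32 mm above the bench.
- fence: Steel fence bar bolted to the fixture, 172 (x) x 20 (y) x 32 mm, its top 50 mm above the bench; origin at the centre of its underside, 18 mm above the bench, axes as the fixture's. Its clamping face is the plane y = +45 mm of the fixture.
- plate: Loose steel plate, 150 (x) x 65 (y) x 12 mm, about 0.9 kg, flat on the rest strips, top 38 mm above the bench; seven holes; two corners on the cam side (-y) cut off by 20 mm. Origin: centre of its underside; axes nearly the fixture's. Starts 12 to 32 mm short of the end stop, 1 to 3 mm off the fence. Fully home and clamped: origin at x = +20, y = +12.5 mm of the fixture.
- plate_near_end (a point): Middle of the plate's near end face (-x, away from the stop), 32 mm above the bench: the place to push. Free space of 30 mm or more over the base lies before it, and 8 mm of air between plate and base. The plate slides with about 5 to 12 N.
- cam_lever (a joint): Turn of the cam lever (rad), clockwise from above; 0 slack, stops at 1.85, starts between 0 and 0.4, stays where left. The lever points -10 degrees from fixture +x (towards -y) at 0, -116 at 1.85. About 3 N at the grip swings it; from about 1.4 its eccentric cam (20 mm radius) presses the plate to the fence and the push rises to 10-15 N. The cam's rub carries the plate towards the stop.
- cam_pivot (a point): Point on the lever's pivot axis, 53 mm above the bench, at x = +12, y = -44.2 mm of the fixture. The hub there is 25 mm across and its top is 68 mm above the bench.
- lever_grip (a point): Middle of the lever's red grip, 85 mm from the pivot axis and 53 mm above the bench. The grip is a round bar along the lever, 17 to 21 mm thick, from 65 to 125 mm from the pivot axis, its underside about 43 mm above the bench (it passes above the plate). Between hub and grip the lever is a 10 x 10 mm bar.
- drill_bush: Flanged steel bush, 30 mm across, 24 mm high, standing on the fixture base beside the fence's near end. Not to be disturbed.
- flange_nut: Brass flange nut, 28 mm across, 14 mm high, lying on the fixture base on the cam side. Not to be disturbed.
- file: Hand file with red handle, 250 mm long, 19 mm high, lying on the bench outside the fence. Not to be disturbed.
- spanner: Steel spanner, 190 mm long, lying flat on the bench on the lever side. Not to be disturbed.
- oilstone: Brown stone, 100 x 25 x 12 mm, lying on the bench beyond the fixture. Not to be disturbed.
- blue_tin: Closed black tin with blue top, 72 mm across, 26 mm high, beyond the fixture. Not to be disturbed.
- tin_lid: Open tin lid, 74 mm across, 11 mm high, beyond the fixture. Not to be disturbed.
- spray_bottle: White spray bottle with blue head, 76 mm across, 195 mm high, standing on the left. Not to be disturbed.

How it is judged:
On the way, in this order (a step that is already met when the one before it is completed fails the run):
1. the plate is pushed up to the end stop (within 2 mm) while the clamp is still slack (x of plate in the frame of fixture above 0.018 m and value of joint cam_lever below 0.9 rad), for 0.2 s.
2. the lever is swung over and the cam presses the plate against the fence (value of joint cam_lever above 1.55 rad and contact force between plate and fence above 8 N), for 0.2 s.
At the end, for the whole second after the job is handed in: The plate lies flat and at rest, within 2 mm of the end stop and 1.5 mm of the fence, squared to it, the lever is past 1.55 rad, and the cam holds the plate against the fence with more than 8 N with no hand on it (all of step 2 and x of plate in the frame of fixture above 0.018 m and y of plate in the frame of fixture above 0.011 m and angle between the x axis of plate and the x axis of fixture, either way round below 0.015 rad and angle between plate's own z axis and vertical below 0.03 rad and linear speed of plate below 0.01 m/s); the robot touches nothing.
It fails at once if the plate is lifted or cocked up off its rest strips (z of plate in the frame of fixture above 0.032 m or angle between plate's own z axis and vertical above 0.12 rad).
It fails at once if a bystander is moved by more than 15 mm (distance of any of drill_bush, flange_nut, file, spanner, oilstone, blue_tin, tin_lid, spray_bottle from where it was at the start of the episode above 0.015 m).
It also fails if it takes over 54 s, if anything falls off the work surface, if the arm or the gripper's body presses on something with over 40 N, if the wrist force passes 120 N, or if a joint passes its speed limit or range.

## Robot

A 6-joint arm with a two-finger parallel gripper is mounted at the origin on the work surface. World frame = base frame: x ahead of the robot, y to its left, z up, the work surface at z = 0. Lengths are in m, angles in rad, forces in N, time in s.
With the tool pointing down it reaches from about 0.35 to 0.85 m from the base axis. Payload 8.1 kg.
Tool frame: the origin (TCP) lies at the very end of the fingers, on their centre line; the grasp point (between the pads) lies 19 mm behind it; z points along the fingers, y is the line along which they close (so a half turn about z gives the same grasp; the last joint's range is limited). The gripper opens to 93 mm and grips with 3 to 60 N. Pads are 15 mm wide; open, the fingers measure 128 mm over their backs; the gripper's body (75 mm by 188 mm) begins 65 mm behind the grasp point.
Start: joints at [1.048, 0.13, 1.488, -0, 1.523, -0.085], TCP at [0.254, 0.543, 0.188] pointing down, gripper open.
Joint ranges: [-2.96, 2.96], [-0.89, 2.26], [0.02, 2.5], [-1.34, 4.48], [0, 2.73], [-2.66, 2.66]. Speed limits (rad/s): [2.39, 2.39, 2.79, 3.14, 3.14, 3.14].

## Interface

Orientations are given as a unit quaternion [w, x, y, z].
In Python, from bench import bot gives the robot as it stands.
- The arm moves only by the tool step_arm, never from a script. Its argument "series" is a list of rows, each an object of numbers: "x", "y", "z": the shift along the tool's x, y, z in cm; "yaw": the turn about the tool's z in rad; "fingers": the closure in counts, from 0 (fully open) to 255 (shut). In form: [{"x": .., "y": .., "z": .., "yaw": .., "fingers": ..}, ...]. A call has exactly 5 rows; each row is the pose to reach, as a shift and turn from the pose commanded when the call began, along the tool's axes at that moment; what a row does not reach only later rows make up. A row lasts 1/10 s, in which the tool goes at most 50 mm and 8.59 degrees, less where a joint would pass 70% of its speed; a pose out of reach is approached as far as the arm can. A call with a gripper value outside its range is refused whole. The fingers move at their own pace and stop on an object; "newtons" is the grip in N (left out, the last holds). Time passes only in rows, so rows that repeat a pose let the fingers close, or fill a call up. It gives the time, the measured TCP pose, the force, the opening and the grip force at its end, in the units of the state.
- bot.sense(): the state, without advancing time (a new reading comes with each control period).
- bot.snapshot(name): name is "scene" or "top" or "wrist"; returns (picture, depth): 384x512x3 uint8, blue, green, red; 384x512 float32, m along the optical axis (not along the pixel's ray), 0 where there is no reading.
- bot.camera_info(name): a dict with "intrinsics" (3x3 intrinsics, pixels), "k1" (the pictures are not rectified: a ray, as slopes to the right and down, at radius r is drawn at 1 + k1 r^2 times it, then the intrinsics apply), "view" (4x4, takes a point from world to camera coordinates). Camera axes: x right, y down, z forward; pixel columns grow to the right and rows downward; lengths in m; the calibration is good to about 2 mm. A picture is of the moment at which its call begins: read the wrist's pose just before it. camera_info takes no time and is no camera call; for the wrist camera it gives the pose at the moment of the call.
- bot.sign_off(): hands the job in; it is judged then, once.
The state is a dict: "time": time; "joint_positions": joint angles; "joint_vel": joint speeds; "joint_torque": joint torques, N m; "eef_pos": TCP position; "ee_rot": TCP orientation; "contact_force": force on the tool from outside, world axes, zero at the start; "moment": the same for the moment, N m; "opening": finger opening in m; "grasp_force": force on a finger pad.
Only numpy, scipy, OpenCV 4.12 (cv2) and the standard library are available. Lean on these libraries where they do the work, as an engineer would, in place of code of your own. Each camera call takes 0.05 s, during which the arm holds its last target. There are 200 camera calls.

## Working session

There is one attempt and no reset: what is moved stays moved. The work goes in short steps, Python scripts to look and compute and a tool call to move; the robot and the scene stay as the last step left them, time stands still between calls to the robot, and variables do not carry over. Pictures are saved under pics/ and viewed, at most 10 in all, crops included, and the job is handed in when it is done.

Besides the shell and the picture viewer there is one more tool, called after ">>>" by a JSON object that holds its "op" and its "data". step_arm: Moves the arm, as the interface text tells. Its arguments: {"type":"object","properties":{"series":{"type":"array"},"newtons":{"type":"number"}},"required":["series"]}

```bash
mkdir -p pics; ls; python3 - <<'E'
from bench import bot
import cv2,numpy as np
s=bot.sense(); print(s)
for n in ("top","scene"):
    im,d=bot.snapshot(n); cv2.imwrite(f"pics/{n}0.png",im); np.save(f"pics/{n}0.npy",d); i=bot.camera_info(n); print(n,i)
E
```

```text
pics
{'time': 0.0, 'joint_positions': array([ 1.04760005e+00,  1.31162068e-01,  1.48926747e+00, -2.59753185e-06,
        1.52299821e+00, -8.53633653e-02]), 'joint_vel': array([ 1.58809390e-03,  3.33949696e-04, -1.27521355e-03,  1.33538987e-05,
       -1.30441888e-03, -3.06379206e-04]), 'joint_torque': array([-1.05118827e-04, -5.59829950e+01, -4.91778874e+01,  7.68654328e-02,
        3.50592693e-02, -1.51206614e-04]), 'eef_pos': array([0.25403503, 0.54288019, 0.18669345]), 'ee_rot': array([-2.73666198e-04,  2.17171916e-01,  9.76132940e-01, -8.75789776e-04]), 'contact_force': array([-0.24591519,  0.26407665, -0.18095783]), 'moment': array([-0.04043294, -0.01046265,  0.05578901]), 'grasp_force': 0.0, 'opening': 0.09262083449013371}
top {'intrinsics': array([[352.64448582,   0.        , 254.10833581],
       [  0.        , 352.64448582, 189.7057585 ],
       [  0.        ,   0.        ,   1.        ]]), 'k1': 0.009166670646173034, 'view': array([[-1.37759403e-03, -9.99999048e-01,  8.01587460e-05,
         7.84945710e-02],
       [-9.72485442e-01,  1.32101762e-03, -2.32959909e-01,
         6.53248964e-01],
       [ 2.32959581e-01, -3.98877393e-04, -9.72486336e-01,
         8.04191996e-01],
       [ 0.00000000e+00,  0.00000000e+00,  0.00000000e+00,
         1.00000000e+00]])}
scene {'intrinsics': array([[464.17629761,   0.        , 246.95270465],
       [  0.        , 464.17629761, 192.92910922],
       [  0.        ,   0.        ,   1.        ]]), 'k1': -0.06530204944573581, 'view': array([[-0.82070313,  0.57135045, -0.00224438,  0.49283723],
       [ 0.37362309,  0.53370206, -0.75866191, -0.23118297],
       [-0.43226399, -0.62347476, -0.65148067,  1.46093904],
       [ 0.        ,  0.        ,  0.        ,  1.        ]])}
```

View pics/top0.png

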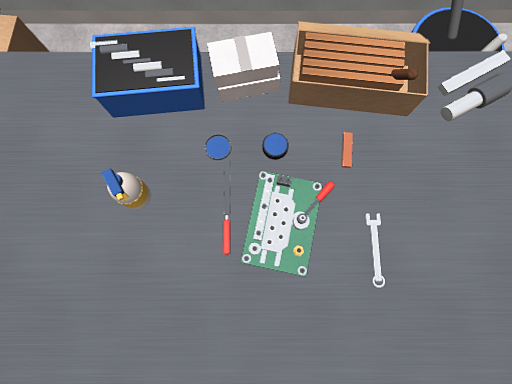

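View pics/scene0.png

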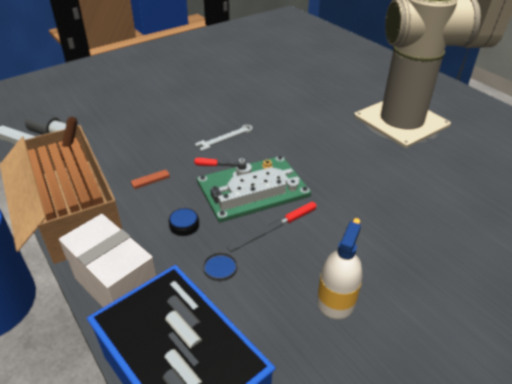

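The top view shows the fixture with its corners near (262,172), (320,183), (245,262) and (305,273). The end stop is at (285,182), the hub at (302,220), the red grip at (325,192), the nut at (299,251) and the bush at (255,249). Fixture +x points up in the image, which is world +x.

```bash
cat > h.py <<'E'
import numpy as np,cv2
def cast(px,info,z):
    K,V=info["intrinsics"],info["view"]; D=np.array([info["k1"],0,0,0.])
    n=cv2.undistortPoints(np.asarray(px,float).reshape(-1,1,2),K,D)[:,0]
    R,t=V[:3,:3],V[:3,3]; c=-R.T@t; d=np.c_[n,np.ones(len(n))]@R
    return c+d*((z-c[2])/d[:,2])[:,None]
def proj(P,info):
    V=info["view"]; return cv2.projectPoints(np.asarray(P,float).reshape(-1,3),cv2.Rodrigues(V[:3,:3])[0],V[:3,3],info["intrinsics"],np.array([info["k1"],0,0,0.]))[0][:,0]
E
python3 - <<'E'
from h import *
from bench import bot
im=cv2.imread("pics/top0.png"); info=bot.camera_info("top")
hsv=cv2.cvtColor(im,cv2.COLOR_BGR2HSV)
def big(m,roi=None):
    n,l,st,c=cv2.connectedComponentsWithStats(m.astype(np.uint8)); k=1+st[1:,4].argmax(); return l==k
g=cv2.inRange(hsv,(50,80,40),(90,255,255)); g[:150]=0; g[300:]=0;g[:,:230]=0;g[:,340:]=0
ys,xs=np.nonzero(g); P=cast(np.c_[xs,ys],info,0.018)[:,:2]
c,sz,a=cv2.minAreaRect((P*1000).astype(np.float32)); print("rect",c,sz,a)
print(np.round(cv2.boxPoints((c,sz,a))))
r=cv2.inRange(hsv,(0,150,100),(6,255,255))|cv2.inRange(hsv,(174,150,100),(180,255,255)); r[:,:290]=0;r[:,345:]=0;r[:150]=0;r[230:]=0
ys,xs=np.nonzero(r);Q=cast(np.c_[xs,ys],info,0.055)[:,:2]*1000
rc=cv2.minAreaRect(Q.astype(np.float32));print("grip",rc,Q.mean(0))
x0,y0=230,155;w=110;s=5
cv2.imwrite("pics/crop.png",cv2.resize(im[y0:y0+120,x0:x0+w],None,fx=s,fy=s,interpolation=cv2.INTER_CUBIC))
E
```

```text
rect (582.2698364257812, 4.481300354003906) (169.21517944335938, 248.4886016845703) 77.89156341552734
[[ 443.  -52.]
 [ 686. -104.]
 [ 721.   61.]
 [ 479.  113.]]
grip ((656.7706298828125, -104.20182800292969), (18.599098205566406, 58.03305435180664), 47.912132263183594) [ 656.68913164 -104.64014886]
```

View pics/crop.png

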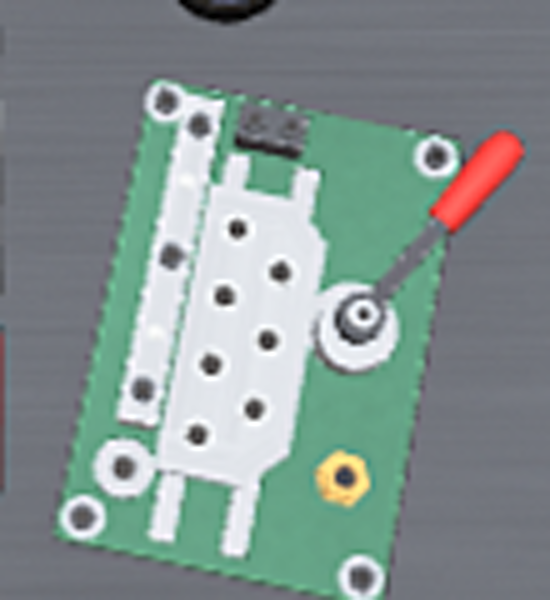

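The crop shows the slack lever with its hub at crop (360,318), and the plate's near edge running from about crop (160,468) to (257,485). The fixture is at (582, 4.5) mm with yaw -12.1°, and its fitted size is 248×169, which matches. The grip centre is 96 mm from the computed pivot at lever angle -29° (0.33 rad), which is consistent with the given range.

```bash
cat >> h.py <<'E'
C=np.array([.5823,.0045]); YAW=np.radians(-12.11)
Rf=np.array([[np.cos(YAW),-np.sin(YAW)],[np.sin(YAW),np.cos(YAW)]])
def f2w(p): return C+Rf@np.asarray(p)
def w2f(p): return (np.asarray(p)-C)@Rf
from scipy.spatial.transform import Rotation as Ro
def goto(s,pf,z,txang):
    """shift (cm, tool axes) and yaw to fixture point pf (m), height z, tool x at txang deg in fixture frame"""
    R=Ro.from_quat(s["ee_rot"],scalar_first=True).as_matrix()
    d=R.T@(np.r_[f2w(pf),z]-s["eef_pos"])*100
    a=np.arctan2(R[1,0],R[0,0]); dy=-(np.radians(txang)+YAW-a); dy=(dy+np.pi)%(2*np.pi)-np.pi
    return np.round(d,2),round(dy,3)
E
python3 - <<'E'
from h import *
from bench import bot
info=bot.camera_info("top")
pts=np.array([[160,468],[257,485],[208,477],[215,186],[295,200]])/5+[230,155]-0.4
print("plate corners fixt mm\n",np.round(1000*np.array([w2f(p[:2]) for p in cast(pts,info,.038)]),1))
pts=np.array([[240,152],[300,160],[362,314],[343,477]])/5+[230,155]-.4
for p,z in zip(pts,(.034,.034,.068,.032)): print(np.round(1000*w2f(cast([p],info,z)[0,:2]),1))
s=bot.sense()
print(goto(s,(-.115,.0125),.1,180), goto(s,(-.115,.0125),.03,180))
E
```

```text
plate corners fixt mm
 [[-80.6  38.4]
 [-78.7 -10.9]
 [-79.9  13.9]
 [ 67.9  40. ]
 [ 69.2  -2.3]]
[89.6 30.7]
[91.9 -1. ]
[ 12. -44.]
[-65.3 -53. ]
(array([-41.07, -36.2 ,   8.73]), np.float64(-0.226)) (array([-41.07, -36.19,  15.73]), np.float64(-0.226))
```

>>> {"op": "step_arm", "data": {"series": [{"x":-4,"y":-3.6,"z":0,"yaw":-0.05,"fingers":255},{"x":-8,"y":-7.2,"z":0,"yaw":-0.1,"fingers":255},{"x":-12,"y":-10.8,"z":0,"yaw":-0.15,"fingers":255},{"x":-16,"y":-14.4,"z":0,"yaw":-0.2,"fingers":255},{"x":-20,"y":-18,"z":0,"yaw":-0.226,"fingers":255}]}}

```text
time: 0.6
eef_pos: [0.3518, 0.3113, 0.1873]
ee_rot: [-0.0, 0.104, 0.995, -0.0]
contact_force: [-0.2, 0.4, 0.0]
opening: 0.0575
grasp_force: 0.0
```

```bash
python3 -c "
from h import *
from bench import bot
s=bot.sense();print(s['joint_positions'],s['opening'],goto(s,(-.115,.0125),.1,180))"
```

```text
[ 6.15224405e-01 -2.28569017e-01  1.83621745e+00 -1.55328454e-04
  1.53439042e+00 -7.46300538e-01] 0.057516921317057684 (array([-17.42, -23.94,   8.74]), np.float64(0.002))
```

>>> {"op": "step_arm", "data": {"series": [{"x":-2.5,"y":-3.4,"z":0,"yaw":0,"fingers":255},{"x":-5,"y":-7,"z":0.5,"yaw":0,"fingers":255},{"x":-8,"y":-11,"z":1.5,"yaw":0,"fingers":255},{"x":-11,"y":-15,"z":2.5,"yaw":0,"fingers":255},{"x":-14,"y":-19,"z":3.5,"yaw":0,"fingers":255}]}}

```text
time: 1.1
eef_pos: [0.4477, 0.0988, 0.1529]
ee_rot: [0.0, 0.106, 0.994, 0.0]
contact_force: [0.5, 0.4, 0.2]
opening: 0.0174
grasp_force: 0.0
```

>>> {"op": "step_arm", "data": {"series": [{"x":0,"y":0,"z":0,"yaw":0,"fingers":255},{"x":0,"y":0,"z":0,"yaw":0,"fingers":255},{"x":0,"y":0,"z":0,"yaw":0,"fingers":255},{"x":0,"y":0,"z":0,"yaw":0,"fingers":255},{"x":0,"y":0,"z":0,"yaw":0,"fingers":255}]}}

```text
time: 1.6
eef_pos: [0.4472, 0.102, 0.1536]
ee_rot: [0.0, 0.104, 0.995, 0.0]
contact_force: [-0.1, 0.4, -0.1]
opening: 0.0001
grasp_force: 0.0
```

```bash
python3 -c "
from h import *
from bench import bot
s=bot.sense();print(s['joint_positions'],s['opening'],goto(s,(-.115,.0125),.1,180))"
```

```text
[ 1.12232947e-01 -2.44418360e-01  1.91099999e+00  1.54934557e-04
  1.47450874e+00 -1.24927082e+00] 5.803391029284607e-05 (array([-3.74, -5.46,  5.36]), np.float64(0.002))
```

>>> {"op": "step_arm", "data": {"series": [{"x":-1.2,"y":-1.8,"z":1,"yaw":0,"fingers":255},{"x":-2.5,"y":-3.6,"z":2,"yaw":0,"fingers":255},{"x":-3.74,"y":-5.46,"z":3.5,"yaw":0,"fingers":255},{"x":-3.74,"y":-5.46,"z":5.4,"yaw":0,"fingers":255},{"x":-3.74,"y":-5.46,"z":5.4,"yaw":0,"fingers":255}]}}

```text
time: 2.1
eef_pos: [0.4706, 0.0398, 0.0968]
ee_rot: [-0.002, 0.105, 0.994, -0.0]
contact_force: [-1.1, 0.1, -0.2]
opening: 0.0002
grasp_force: 0.0
```

```bash
python3 -c "
from h import *
from bench import bot
s=bot.sense();print(goto(s,(-.115,.0125),.03,180))
i=bot.camera_info('wrist');im,d=bot.snapshot('wrist');cv2.imwrite('pics/w1.png',im);print(i)"
```

```text
(array([-0.2 ,  0.14,  6.68]), np.float64(0.0))
{'intrinsics': array([[318.67067984,   0.        , 256.32786781],
       [  0.        , 318.67067984, 188.91641695],
       [  0.        ,   0.        ,   1.        ]]), 'k1': -0.06091494922045125, 'view': array([[ 0.21023738,  0.97764983, -0.00103044, -0.13811951],
       [ 0.94396878, -0.20271998,  0.26043721, -0.443407  ],
       [ 0.25440751, -0.05572634, -0.96549024,  0.18489512],
       [ 0.        ,  0.        ,  0.        ,  1.        ]])}
```

View pics/w1.png

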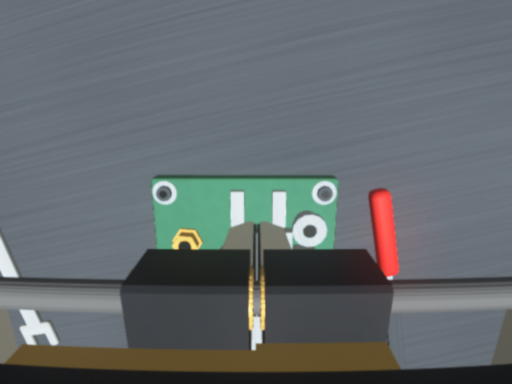

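The wrist view shows the closed fingertips at about (258,225), centred between the rest strips at columns 237 and 279. The bush at (310,231) and nut at (187,240) are clear, so I'll lower here.

>>> {"op": "step_arm", "data": {"series": [{"x":-0.2,"y":0.1,"z":1.5,"yaw":0,"fingers":255},{"x":-0.2,"y":0.1,"z":3.5,"yaw":0,"fingers":255},{"x":-0.2,"y":0.1,"z":5.5,"yaw":0,"fingers":255},{"x":-0.2,"y":0.1,"z":6.6,"yaw":0,"fingers":255},{"x":-0.2,"y":0.1,"z":6.6,"yaw":0,"fingers":255}]}}

```text
time: 2.65
eef_pos: [0.4737, 0.0406, 0.0326]
ee_rot: [-0.001, 0.105, 0.994, -0.0]
contact_force: [0.1, -0.3, -0.1]
opening: 0.0008
grasp_force: 0.0
```

>>> {"op": "step_arm", "data": {"series": [{"x":-0.5,"y":0,"z":0,"yaw":0,"fingers":255},{"x":-1,"y":0,"z":0,"yaw":0,"fingers":255},{"x":-1.5,"y":0,"z":0,"yaw":0,"fingers":255},{"x":-2,"y":0,"z":0,"yaw":0,"fingers":255},{"x":-2.4,"y":0,"z":0,"yaw":0,"fingers":255}]}}

```text
time: 3.15
eef_pos: [0.499, 0.0347, 0.0337]
ee_rot: [0.0, 0.106, 0.994, 0.0]
contact_force: [0.2, 0.1, -0.2]
opening: 0.0001
grasp_force: 0.0
```

```bash
python3 -c "
from h import *
from bench import bot
s=bot.sense();print(w2f(s['eef_pos'][:2]),s['eef_pos'],s['contact_force'],goto(s,(-.0625,.0125),.03,180))"
```

```text
[-0.08777325  0.01206456] [0.49901102 0.03470996 0.03371552] [ 0.1743405   0.13100624 -0.23306498] (array([-2.53,  0.05,  0.37]), np.float64(-0.001))
```

>>> {"op": "step_arm", "data": {"series": [{"x":0,"y":0,"z":0.3,"yaw":0,"fingers":255},{"x":0,"y":0,"z":0.3,"yaw":0,"fingers":255},{"x":-0.3,"y":0,"z":0.3,"yaw":0,"fingers":255},{"x":-0.6,"y":0,"z":0.3,"yaw":0,"fingers":255},{"x":-0.9,"y":0,"z":0.3,"yaw":0,"fingers":255}]}}

```text
time: 3.65
eef_pos: [0.5073, 0.033, 0.0304]
ee_rot: [0.0, 0.106, 0.994, -0.0]
contact_force: [-0.5, -0.4, -0.0]
opening: 0.0004
grasp_force: 0.0
```

>>> {"op": "step_arm", "data": {"series": [{"x":-0.2,"y":0,"z":0,"yaw":0,"fingers":255},{"x":-0.4,"y":0,"z":0,"yaw":0,"fingers":255},{"x":-0.6,"y":0,"z":0,"yaw":0,"fingers":255},{"x":-0.8,"y":0,"z":0,"yaw":0,"fingers":255},{"x":-1.0,"y":0,"z":0,"yaw":0,"fingers":255}]}}

```text
time: 4.15
eef_pos: [0.5169, 0.0309, 0.0303]
ee_rot: [-0.0, 0.106, 0.994, 0.0]
contact_force: [-0.4, -0.1, -0.1]
opening: 0.0002
grasp_force: 0.0
```

```bash
python3 -c "
from h import *
from bench import bot
s=bot.sense();print(w2f(s['eef_pos'][:2]),s['eef_pos'],s['contact_force'],goto(s,(-.0625,.0125),.03,180))"
```

```text
[-0.0695326   0.01210568] [0.51685438 0.03092348 0.03027932] [-0.3673856  -0.12609846 -0.10241083] (array([-0.7 ,  0.04,  0.03]), np.float64(-0.0))
```

No push force appears although I expected contact by now, so I'll look before going on.

```bash
python3 -c "
from h import *
from bench import bot
a,_=bot.snapshot('top');b,_=bot.snapshot('scene')
A=cv2.resize(a[150:290,230:350],(480,560),interpolation=cv2.INTER_CUBIC)
B=cv2.resize(b[130:230,180:320],(320,229),interpolation=cv2.INTER_CUBIC)
o=np.zeros((560,800,3),np.uint8);o[:,:480]=A;o[:229,480:]=B;cv2.imwrite('pics/c2.png',o)
i=bot.camera_info('top');P=[np.r_[f2w(q),.038] for q in [(-.0795,.0125),(-.055,.0125)]];print((proj(P,i)-[230,150])*4)"
```

```text
[[167.18974348 399.79017395]
 [174.82818786 361.36213003]]
```

View pics/c2.png

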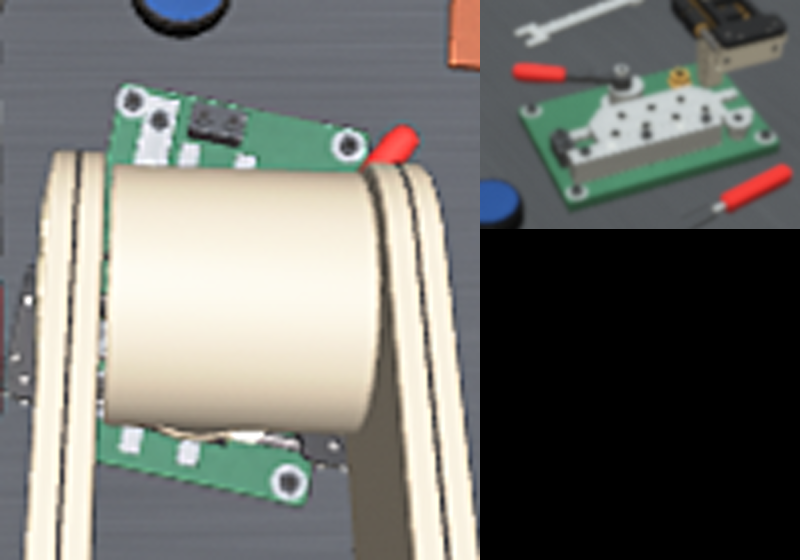

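```bash
python3 -c "
from h import *
from bench import bot
b,d=bot.snapshot('scene');i=bot.camera_info('scene')
s=bot.sense()
x0,y0,k=190,135,6
def pt(p):return (proj(p,i)[0]-[x0,y0])*k
B=cv2.resize(b[y0:y0+90,x0:x0+130],None,fx=k,fy=k,interpolation=cv2.INTER_CUBIC)
for p,c in [(s['eef_pos'],(0,0,255))]+[(np.r_[f2w(q),.038],(255,0,0)) for q in [(-.0795,.0395),(-.0795,-.0005),(.07,.045)]]+[(np.r_[f2w(q),.018],(0,255,255)) for q in [(-.125,.085),(.125,.085),(.125,-.085)]]+[(np.r_[f2w((.012,-.0442)),.068],(255,0,255))]:
  cv2.drawMarker(B,tuple(int(v) for v in pt(p)),c,cv2.MARKER_CROSS,12,1)
cv2.imwrite('pics/c3.png',B)"
```

```text
(no output)
```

View pics/c3.png

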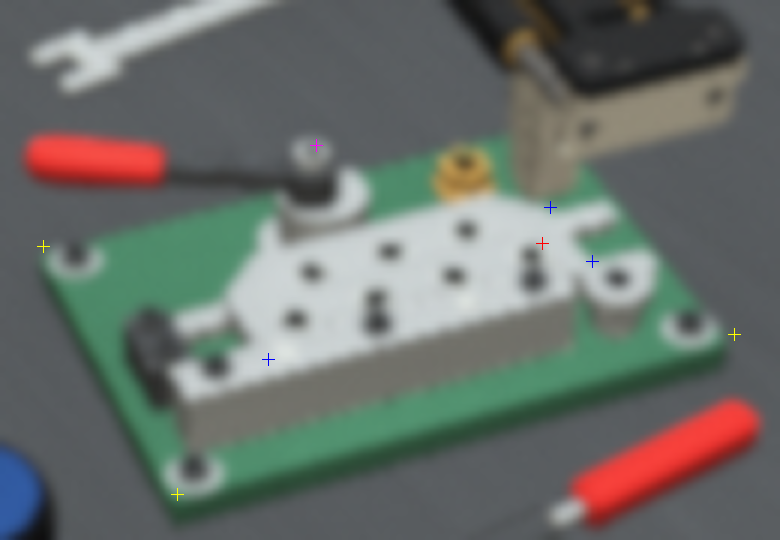

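```bash
python3 -c "
from h import *
from bench import bot
b,d=bot.snapshot('scene');i=bot.camera_info('scene')
V=i['view'];K=i['intrinsics'];D=np.array([i['k1'],0,0,0.])
s=bot.sense();print('tcp',w2f(s['eef_pos'][:2]),s['eef_pos'][2])
for cx,cy in [(545,150),(530,170),(545,170),(560,170),(545,184),(545,200),(600,110),(465,155),(470,230),(315,148)]:
  u,v=190+cx/6-.4,135+cy/6-.4
  n=cv2.undistortPoints(np.array([[[u,v]]]),K,D)[0,0];z=d[int(round(v)),int(round(u))]
  p=V[:3,:3].T@(np.r_[n,1]*z-V[:3,3]);print((cx,cy),round(float(z),3),np.round(1000*np.r_[w2f(p[:2]),p[2]],1))
w,dw=bot.snapshot('wrist');iw=bot.camera_info('wrist');print(proj(s['eef_pos'],iw), (iw['view']@np.r_[s['eef_pos'],1])[:3])
cv2.imwrite('pics/w3.png',w)"
```

```text
tcp [-0.0696624   0.01207544] 0.030306591722100172
(545, 150) 1.146 [-60.6  24.6  93. ]
(530, 170) 1.157 [-56.8  19.4  80.2]
(545, 170) 1.152 [-60.6  25.6  83.4]
(560, 170) 1.152 [-66.6  27.6  83. ]
(545, 184) 1.155 [-60.4  26.7  77. ]
(545, 200) 1.244 [-91.9 -32.1  17.5]
(600, 110) 1.037 [-42.1 102.  169.7]
(465, 155) 1.245 [-64.1 -58.3  32.6]
(470, 230) 1.193 [-39.8  -0.6  39.2]
(315, 148) 1.192 [ 12.7 -46.8  66.5]
[[255.80668164 216.33120781]] [-0.00034177  0.01797746  0.20887645]
```

View pics/w3.png

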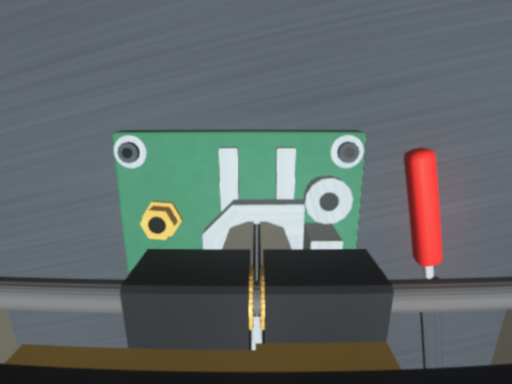

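The wrist and scene views show the fingertips hovering over the plate at about (256,225), although the state says z = 30 mm. Scene depth puts the tip near z ≈ 75 mm, while the nut, hub and plate all measure correctly. I'll measure this offset properly.

```bash
cat >> h.py <<'E'
def cloud(d,i):
    v,u=np.nonzero(d>0); n=cv2.undistortPoints(np.c_[u,v].astype(float).reshape(-1,1,2),i['intrinsics'],np.array([i['k1'],0,0,0.]))[:,0]
    P=(np.c_[n,np.ones(len(n))]*d[v,u][:,None]-i['view'][:3,3])@i['view'][:3,:3]
    return np.c_[(P[:,:2]-C)@Rf,P[:,2]]*1000,u,v
E
python3 -c "
from h import *
from bench import bot
for n in ('scene','wrist'):
  b,d=bot.snapshot(n);i=bot.camera_info(n);P,u,v=cloud(d,i)
  m=(abs(P[:,0]+70)<45)&(abs(P[:,1]-12)<30)&(P[:,2]>55)&(P[:,2]<135);Q=P[m]
  print(n,m.sum())
  for a,c in [(55,75),(75,80),(80,85),(85,95),(95,105),(105,120),(120,135)]:
    q=Q[(Q[:,2]>=a)&(Q[:,2]<c)]
    if len(q): print(a,c,len(q),np.round(q.min(0),1),np.round(q.max(0),1))
  if n=='wrist':
    for r,cc in [(225,245),(230,240),(230,270),(240,230),(260,180),(210,240),(140,300)]:
      k=np.nonzero((v==r)&(u==cc))[0];print((cc,r),np.round(P[k],1),d[r,cc])
print(bot.sense())
"
```

```text
scene 168
55 75 26 [-73.1   0.5  63.2] [-54.8  27.9  74.9]
75 80 18 [-73.2   3.8  75.4] [-56.2  30.8  79.9]
80 85 16 [-72.    1.4  80.1] [-56.   29.1  84.7]
85 95 33 [-71.8   1.4  85.1] [-55.   29.   94.5]
95 105 28 [-64.3  -0.6  95.3] [-54.9  29.4 104.9]
105 120 36 [-63.2   0.2 105.2] [-55.5  30.9 119.8]
120 135 11 [-59.    5.2 120.1] [-54.8  28.3 125.9]
wrist 1857
55 75 439 [-79.1  -1.8  59.6] [-76.4  26.9  75. ]
75 80 229 [-79.1  -2.3  75. ] [-76.3  27.5  80. ]
80 85 257 [-79.   -2.6  80. ] [-76.4  27.6  85. ]
85 95 655 [-79.1  -3.3  85. ] [-60.9  28.4  95. ]
95 105 149 [-79.   -2.7  95. ] [-76.3  27.7 105. ]
105 120 113 [-78.8  10.2 105.1] [-75.8  14.9 119.9]
120 135 15 [-77.5  11.5 120. ] [-61.4  13.5 121.8]
(245, 225) [[-78.5   6.4  67.5]] 0.17072716
(240, 230) [[-78.3   4.   74. ]] 0.16446467
(270, 230) [[-78.8  19.5  75.1]] 0.16325174
(230, 240) [[-78.1  -0.2  86. ]] 0.15299004
(180, 260) [[-105.2   -6.1  157.3]] 0.07705493
(240, 210) [[-76.8   2.2  38.1]] 0.19954666
(300, 140) [[-118.1   41.1   17.7]] 0.20825699
{'time': 4.5, 'joint_positions': array([-3.92914142e-02,  4.50904577e-02,  1.87681722e+00, -1.26771242e-05,
        1.21977854e+00, -1.39828718e+00]), 'joint_vel': array([ 0.00042534, -0.00012579, -0.00150404,  0.00116589, -0.00139035,
        0.00126628]), 'joint_torque': array([-1.24148306e-02, -4.68666637e+01, -4.45748341e+01, -2.01474235e-03,
        7.94058619e-02,  5.18211164e-05]), 'eef_pos': array([0.51666338, 0.03092379, 0.03028873]), 'ee_rot': array([-4.62865885e-05,  1.05700283e-01,  9.94398033e-01, -9.05284822e-06]), 'contact_force': array([-0.01328629,  0.04258696,  0.37949273]), 'moment': array([-0.07364935,  0.01704668,  0.04392898]), 'grasp_force': 0.0, 'opening': 0.0006530777916598767}
```

The cameras agree that the real fingertip is about 30 mm above the reported TCP, with x and y correct (rear face at -78, centre y = 12.4). Nothing has been touched. I'll back off, then lower to a reported z of about 5 mm in front of the plate and check again.

>>> {"op": "step_arm", "data": {"series": [{"x":1,"y":0,"z":0,"yaw":0,"fingers":255},{"x":2,"y":0,"z":0,"yaw":0,"fingers":255},{"x":3,"y":0,"z":0,"yaw":0,"fingers":255},{"x":4,"y":0,"z":0,"yaw":0,"fingers":255},{"x":4.7,"y":0,"z":0,"yaw":0,"fingers":255}]}}

```text
time: 5.0
eef_pos: [0.4696, 0.0411, 0.0302]
ee_rot: [-0.0, 0.106, 0.994, 0.0]
contact_force: [1.6, 0.2, 0.2]
opening: 0.0004
grasp_force: 0.0
```

>>> {"op": "step_arm", "data": {"series": [{"x":0,"y":0,"z":0,"yaw":0,"fingers":255},{"x":0,"y":0,"z":0.7,"yaw":0,"fingers":255},{"x":0,"y":0,"z":1.4,"yaw":0,"fingers":255},{"x":0,"y":0,"z":2,"yaw":0,"fingers":255},{"x":0,"y":0,"z":2,"yaw":0,"fingers":255}]}}

```text
time: 5.5
eef_pos: [0.4697, 0.0407, 0.0087]
ee_rot: [-0.001, 0.106, 0.994, -0.0]
contact_force: [-0.6, 0.0, -0.6]
opening: 0.0005
grasp_force: 0.0
```

```bash
cat > tip.py <<'E'
from h import *
from bench import bot
s=bot.sense();t=np.r_[w2f(s['eef_pos'][:2]),s['eef_pos'][2]]*1000;print('tcp',t,s['contact_force'])
for n in ('scene','wrist'):
  b,d=bot.snapshot(n);i=bot.camera_info(n);P,u,v=cloud(d,i)
  m=(abs(P[:,0]-t[0])<18)&(abs(P[:,1]-t[1])<22)&(P[:,2]>20)&(P[:,2]<80);Q=P[m]
  print(n,m.sum())
  for a in range(20,66,4):
    q=Q[(Q[:,2]>=a)&(Q[:,2]<a+4)]
    if len(q): print(a,len(q),np.round(q.min(0),1),np.round(q.max(0),1))
  cv2.imwrite(f'pics/tip_{n}.png',b)
E
python3 tip.py
```

```text
tcp [-117.68167617   11.81266281    8.73510186] [-0.61321108  0.0469061  -0.55167769]
scene 146
20 16 [-118.    -8.8   20.1] [-99.8  24.6  23.7]
24 15 [-110.6   -9.6   25. ] [-100.4   33.    27.8]
28 1 [-104.1   -6.7   28.3] [-104.1   -6.7   28.3]
40 5 [-116.2    6.8   40.9] [-104.5   19.1   43.5]
44 5 [-105.6    1.5   46.2] [-103.3   19.8   47.6]
48 15 [-121.3    3.2   48.4] [-103.4   26.5   51.9]
52 11 [-1.21e+02 -1.00e-01  5.20e+01] [-104.6   27.2   56. ]
56 15 [-121.3    0.3   56.5] [-103.6   27.4   59.3]
60 13 [-122.5   -1.9   60.1] [-105.    26.2   63.8]
64 11 [-116.8    0.2   64.3] [-102.8   28.7   67.7]
wrist 1899
20 47 [-120.6  -10.1   20. ] [-112.9   33.8   23.9]
24 174 [-114.2  -10.2   24. ] [-101.8   33.7   27.9]
36 3 [-124.    11.1   39.4] [-123.8   13.9   40. ]
40 59 [-126.1    5.1   40.2] [-123.7   21.    44. ]
44 113 [-1.261e+02 -1.000e-01  4.400e+01] [-123.8   23.9   48. ]
48 154 [-126.2   -2.1   48. ] [-123.6   26.8   52. ]
52 171 [-126.3   -2.2   52. ] [-123.4   27.1   56. ]
56 187 [-126.1   -2.4   56. ] [-123.5   27.4   60. ]
60 206 [-126.1   -2.4   60. ] [-123.4   27.5   64. ]
64 232 [-126.2   -3.1   64. ] [-123.2   28.    68. ]
```

Tip offset confirmed at about 31 mm. I'll lower another 11 mm, which puts the real tip near z = 28, then approach.

>>> {"op": "step_arm", "data": {"series": [{"x":0,"y":0,"z":0.4,"yaw":0,"fingers":255},{"x":0,"y":0,"z":0.8,"yaw":0,"fingers":255},{"x":0,"y":0,"z":1.1,"yaw":0,"fingers":255},{"x":0,"y":0,"z":1.1,"yaw":0,"fingers":255},{"x":0,"y":0,"z":1.1,"yaw":0,"fingers":255}]}}

```text
time: 6.1
eef_pos: [0.4707, 0.0408, -0.0008]
ee_rot: [-0.0, 0.106, 0.994, -0.0]
contact_force: [0.3, -0.4, -0.3]
opening: 0.0003
grasp_force: 0.0
```

>>> {"op": "step_arm", "data": {"series": [{"x":-0.4,"y":0,"z":0,"yaw":0,"fingers":255},{"x":-0.8,"y":0,"z":0,"yaw":0,"fingers":255},{"x":-1.2,"y":0,"z":0,"yaw":0,"fingers":255},{"x":-1.6,"y":0,"z":0,"yaw":0,"fingers":255},{"x":-2.0,"y":0,"z":0,"yaw":0,"fingers":255}]}}

```text
time: 6.6
eef_pos: [0.4908, 0.0365, -0.0006]
ee_rot: [0.0, 0.106, 0.994, -0.0]
contact_force: [-0.1, 0.3, 1.1]
opening: 0.0008
grasp_force: 0.0
```

```bash
python3 tip.py | egrep "tcp|scene|wrist|^(2|3)"
```

```text
tcp [-96.16085226  12.06592594  -0.6464925 ] [-0.11739471  0.33963377  1.12196859]
scene 161
20 11 [-114.1    5.7   20.1] [-90.7  33.5  22.4]
24 10 [-108.8   -9.1   24.5] [-86.2  31.9  27.5]
28 3 [-102.7    3.3   28.3] [-84.3  30.3  31.5]
32 4 [-92.4   4.3  32.8] [-82.8  21.4  35.8]
36 7 [-100.1   -0.5   36.7] [-82.2  24.3  39.8]
wrist 2949
20 19 [-114.2   -7.9   21. ] [-103.3   26.4   23.9]
24 1135 [-114.2   -9.9   24. ] [-85.1  34.1  27.4]
28 34 [-105.1    5.6   29.1] [-102.9   18.3   31.9]
32 94 [-105.2    2.    32. ] [-102.8   22.6   36. ]
36 138 [-105.3   -1.    36.1] [-102.7   26.    39.9]
```

>>> {"op": "step_arm", "data": {"series": [{"x":-0.2,"y":0,"z":0.15,"yaw":0,"fingers":255},{"x":-0.5,"y":0,"z":0.15,"yaw":0,"fingers":255},{"x":-0.8,"y":0,"z":0.15,"yaw":0,"fingers":255},{"x":-1.1,"y":0,"z":0.15,"yaw":0,"fingers":255},{"x":-1.4,"y":0,"z":0.15,"yaw":0,"fingers":255}]}}

```text
time: 7.2
eef_pos: [0.5014, 0.0343, -0.0026]
ee_rot: [-0.003, 0.106, 0.994, 0.0]
contact_force: [-12.8, 3.4, 11.1]
opening: 0.0003
grasp_force: 6.4
```

>>> {"op": "step_arm", "data": {"series": [{"x":-0.2,"y":0,"z":0,"yaw":0,"fingers":255},{"x":-0.4,"y":0,"z":0,"yaw":0,"fingers":255},{"x":-0.6,"y":0,"z":0,"yaw":0,"fingers":255},{"x":-0.8,"y":0,"z":0,"yaw":0,"fingers":255},{"x":-1.0,"y":0,"z":0,"yaw":0,"fingers":255}]}}

```text
time: 7.7
eef_pos: [0.5113, 0.0322, -0.0026]
ee_rot: [-0.003, 0.106, 0.994, 0.0]
contact_force: [-12.1, 1.5, 10.6]
opening: 0.0006
grasp_force: 6.3
```

>>> {"op": "step_arm", "data": {"series": [{"x":-0.1,"y":0,"z":-0.05,"yaw":0,"fingers":255},{"x":-0.2,"y":0,"z":-0.05,"yaw":0,"fingers":255},{"x":-0.3,"y":0,"z":-0.05,"yaw":0,"fingers":255},{"x":-0.4,"y":0,"z":-0.05,"yaw":0,"fingers":255},{"x":-0.5,"y":0,"z":-0.05,"yaw":0,"fingers":255}]}}

```text
time: 8.2
eef_pos: [0.517, 0.0308, -0.0025]
ee_rot: [-0.002, 0.106, 0.994, 0.0]
contact_force: [-6.0, 0.9, 0.7]
opening: 0.0005
grasp_force: 3.1
```

```bash
cat > ob.py <<'E'
from h import *
from bench import bot
s=bot.sense();t=np.r_[w2f(s['eef_pos'][:2]),s['eef_pos'][2]]*1000;print('tcp',t,s['contact_force'])
b,d=bot.snapshot('scene');i=bot.camera_info('scene')
x0,y0,k=190,135,6
cv2.imwrite('pics/sc_%d.png'%(s['time']*100),cv2.resize(b[y0:y0+90,x0:x0+130],None,fx=k,fy=k,interpolation=cv2.INTER_CUBIC))
E
python3 ob.py; ls pics
```

```text
tcp [-69.31175107  11.99704841  -2.54180411] [-5.99759925  0.9092413   0.65621268]
c2.png
c3.png
crop.png
sc_819.png
scene0.npy
scene0.png
tip_scene.png
tip_wrist.png
top0.npy
top0.png
w1.png
w3.png
```

Pushing cleanly now at 6 N; continuing until the stop shows as a rise in force.

>>> {"op": "step_arm", "data": {"series": [{"x":-0.1,"y":0,"z":0,"yaw":0,"fingers":255},{"x":-0.2,"y":0,"z":0,"yaw":0,"fingers":255},{"x":-0.3,"y":0,"z":0,"yaw":0,"fingers":255},{"x":-0.4,"y":0,"z":0,"yaw":0,"fingers":255},{"x":-0.5,"y":0,"z":0,"yaw":0,"fingers":255}]}}

```text
time: 8.75
eef_pos: [0.5226, 0.0296, -0.0022]
ee_rot: [-0.001, 0.106, 0.994, 0.0]
contact_force: [-10.0, 2.5, 1.3]
opening: 0.0002
grasp_force: 5.1
```

>>> {"op": "step_arm", "data": {"series": [{"x":-0.05,"y":0,"z":0,"yaw":0,"fingers":255},{"x":-0.1,"y":0,"z":0,"yaw":0,"fingers":255},{"x":-0.15,"y":0,"z":0,"yaw":0,"fingers":255},{"x":-0.2,"y":0,"z":0,"yaw":0,"fingers":255},{"x":-0.2,"y":0,"z":0,"yaw":0,"fingers":255}]}}

```text
time: 9.25
eef_pos: [0.5225, 0.0296, -0.0022]
ee_rot: [-0.003, 0.106, 0.994, 0.0]
contact_force: [-17.1, 2.3, 8.7]
opening: 0.0004
grasp_force: 8.7
```

>>> {"op": "step_arm", "data": {"series": [{"x":-0.05,"y":0,"z":-0.1,"yaw":0,"fingers":255},{"x":-0.1,"y":0,"z":-0.1,"yaw":0,"fingers":255},{"x":-0.15,"y":0,"z":-0.1,"yaw":0,"fingers":255},{"x":-0.2,"y":0,"z":-0.1,"yaw":0,"fingers":255},{"x":-0.2,"y":0,"z":-0.1,"yaw":0,"fingers":255}]}}

```text
time: 9.75
eef_pos: [0.5224, 0.0296, -0.0021]
ee_rot: [-0.005, 0.106, 0.994, 0.0]
contact_force: [-22.4, 3.8, 9.7]
opening: 0.0003
grasp_force: 11.4
```

```bash
python3 ob.py
```

```text
tcp [-63.82907677  11.93126164  -2.14407612] [-22.42319414   3.80515638   9.72502447]
```

View pics/sc_975.png

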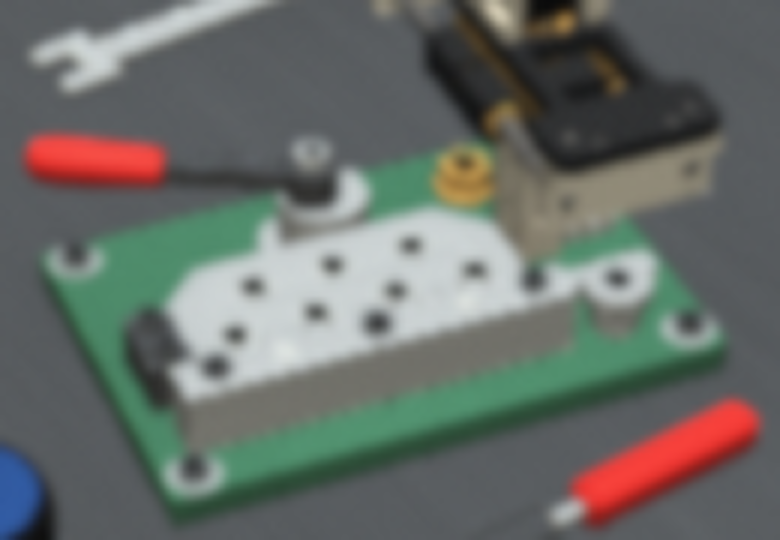

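The plate's far end is butted against the stop block at crop (150,360), and the lever is unchanged. Next I'll retract and go over to the lever.

>>> {"op": "step_arm", "data": {"series": [{"x":0.6,"y":0,"z":0,"yaw":0,"fingers":255},{"x":1.6,"y":0,"z":0,"yaw":0,"fingers":255},{"x":2.5,"y":0,"z":0,"yaw":0,"fingers":255},{"x":2.5,"y":0,"z":-2,"yaw":0,"fingers":255},{"x":2.5,"y":0,"z":-5,"yaw":0,"fingers":255}]}}

```text
time: 10.3
eef_pos: [0.501, 0.034, 0.0483]
ee_rot: [-0.001, 0.106, 0.994, -0.0]
contact_force: [0.1, -0.4, 0.0]
opening: 0.0002
grasp_force: 0.0
```

>>> {"op": "step_arm", "data": {"series": [{"x":0,"y":0,"z":-3,"yaw":0.14,"fingers":255},{"x":0,"y":0,"z":-5,"yaw":0.28,"fingers":255},{"x":0,"y":0,"z":-6,"yaw":0.42,"fingers":255},{"x":0,"y":0,"z":-6,"yaw":0.56,"fingers":255},{"x":0,"y":0,"z":-6,"yaw":0.7,"fingers":255}]}}

```text
time: 10.8
eef_pos: [0.5039, 0.0338, 0.1107]
ee_rot: [0.002, 0.443, 0.897, 0.001]
contact_force: [0.6, 0.5, 0.1]
opening: 0.0004
grasp_force: 0.0
```

```bash
cat >> h.py <<'E'
PIV=np.array([.012,-.0442])
def lev(th,off,r=.09):
    t=np.radians(th);u=np.array([np.cos(t),np.sin(t)]);n=np.array([-u[1],u[0]]);return PIV+r*u+off*n
E
python3 - <<'E'
from h import *
from bench import bot
s=bot.sense();print(s['eef_pos'],s['joint_positions'],lev(-29,.035),goto(s,lev(-29,.035),.10,61))
# lever + plate check, top picture
b,d=bot.snapshot('top');i=bot.camera_info('top');cv2.imwrite('pics/top2.png',b)
hsv=cv2.cvtColor(b,cv2.COLOR_BGR2HSV)
r=cv2.inRange(hsv,(0,150,100),(6,255,255))|cv2.inRange(hsv,(174,150,100),(180,255,255)); r[:,:290]=0;r[:,345:]=0;r[:150]=0;r[240:]=0
y,x=np.nonzero(r);Q=cast(np.c_[x,y],i,.055)[:,:2];Q=np.array([w2f(q) for q in Q])
if len(Q): q=Q.mean(0)-PIV;print('lever',len(Q),np.hypot(*q),np.degrees(np.arctan2(q[1],q[0])))
E
```

```text
[0.50390634 0.03382647 0.11068762] [-3.44554057e-02 -8.17128623e-02  1.84612178e+00 -8.67629730e-05
  1.37385141e+00 -6.87584371e-01] [ 0.10768411 -0.05722118] (array([-19.  ,   7.08,   1.13]), np.float64(1.371))
lever 57 0.11196209630063898 -28.151620532968394
```

>>> {"op": "step_arm", "data": {"series": [{"x":-2.5,"y":1,"z":0,"yaw":0.13,"fingers":255},{"x":-6,"y":2.2,"z":0,"yaw":0.27,"fingers":255},{"x":-10,"y":3.7,"z":0,"yaw":0.41,"fingers":255},{"x":-14,"y":5.2,"z":0,"yaw":0.55,"fingers":255},{"x":-18,"y":6.7,"z":0,"yaw":0.69,"fingers":255}]}}

```text
time: 11.35
eef_pos: [0.6678, -0.0684, 0.1097]
ee_rot: [0.001, 0.719, 0.695, 0.0]
contact_force: [0.1, 0.6, 0.8]
opening: 0.0003
grasp_force: 0.0
```

>>> {"op": "step_arm", "data": {"series": [{"x":0,"y":0,"z":0,"yaw":0.14,"fingers":255},{"x":0,"y":0,"z":0,"yaw":0.28,"fingers":255},{"x":0,"y":0,"z":0,"yaw":0.42,"fingers":255},{"x":0,"y":0,"z":0,"yaw":0.56,"fingers":255},{"x":0,"y":0,"z":0,"yaw":0.68,"fingers":255}]}}

```text
time: 11.85
eef_pos: [0.6664, -0.0675, 0.1095]
ee_rot: [0.0, 0.91, 0.416, 0.0]
contact_force: [-0.2, 0.5, -0.7]
opening: 0.0004
grasp_force: 0.0
```

```bash
python3 -c "
from h import *
from bench import bot
s=bot.sense();print(s['joint_positions'],w2f(s['eef_pos'][:2]),goto(s,lev(-29,.035),.010,61))"
```

```text
[-1.77415911e-01  3.60120150e-01  1.36446459e+00 -1.10595036e-04
  1.41625904e+00  5.36284237e-01] [ 0.09728581 -0.05277097] (array([0.11, 1.12, 9.95]), np.float64(0.004))
```

>>> {"op": "step_arm", "data": {"series": [{"x":0.2,"y":1.1,"z":1,"yaw":0,"fingers":255},{"x":0.2,"y":1.1,"z":4,"yaw":0,"fingers":255},{"x":0.2,"y":1.1,"z":7,"yaw":0,"fingers":255},{"x":0.2,"y":1.1,"z":9,"yaw":0,"fingers":255},{"x":0.2,"y":1.1,"z":9.8,"yaw":0,"fingers":255}]}}

```text
time: 12.35
eef_pos: [0.6739, -0.0727, 0.0084]
ee_rot: [-0.001, 0.908, 0.418, -0.002]
contact_force: [-0.6, 0.3, -0.6]
opening: 0.0009
grasp_force: 0.0
```

```bash
python3 ob.py; python3 - <<'E'
from h import *
from bench import bot
s=bot.sense()
for th,off in [(-29,.0185),(-35,.0165),(-42,.0165),(-49,.0165),(-56,.0165)]: print(th,goto(s,lev(th,off),.010,th+90))
E
ls pics/sc*
```

```text
tcp [105.73178481 -56.30862873   8.42779244] [-0.62137481  0.31303479 -0.5783122 ]
-29 (array([-1.64,  0.19, -0.16]), np.float64(0.008))
-35 (array([-2.79,  0.31, -0.16]), np.float64(0.113))
-42 (array([-3.9 ,  0.32, -0.16]), np.float64(0.235))
-49 (array([-5.01,  0.19, -0.16]), np.float64(0.357))
-56 (array([-6.1 , -0.08, -0.15]), np.float64(0.48))
pics/sc_1235.png
pics/sc_819.png
pics/sc_975.png
pics/scene0.npy
pics/scene0.png
```

>>> {"op": "step_arm", "data": {"series": [{"x":-1.6,"y":0.2,"z":0,"yaw":0,"fingers":255},{"x":-2.8,"y":0.3,"z":0,"yaw":0.11,"fingers":255},{"x":-3.9,"y":0.3,"z":0,"yaw":0.23,"fingers":255},{"x":-5.0,"y":0.2,"z":0,"yaw":0.35,"fingers":255},{"x":-6.1,"y":-0.1,"z":0,"yaw":0.48,"fingers":255}]}}

```text
time: 12.9
eef_pos: [0.6369, -0.1201, 0.0139]
ee_rot: [0.001, 0.982, 0.187, 0.002]
contact_force: [4.1, 1.2, -3.0]
opening: 0.0005
grasp_force: 2.1
```

```bash
cat > arc.py <<'E'
from h import *
from bench import bot
import sys
s=bot.sense();p=w2f(s['eef_pos'][:2])-PIV;rr=np.hypot(*p);print('tcp',p,s['eef_pos'][2],'f',s['contact_force'],'q6',s['joint_positions'][5])
print('lever est', np.degrees(np.arctan2(p[1],p[0])-np.arcsin(.0185/rr)))
b,_=bot.snapshot('top');i=bot.camera_info('top')
hsv=cv2.cvtColor(b,cv2.COLOR_BGR2HSV)
r=cv2.inRange(hsv,(0,150,100),(6,255,255))|cv2.inRange(hsv,(174,150,100),(180,255,255)); r[:,:290]=0;r[:,350:]=0;r[:150]=0;r[290:]=0
y,x=np.nonzero(r)
if len(x): q=np.median([w2f(a[:2]) for a in cast(np.c_[x,y],i,.055)],0)-PIV;print('red',len(x),np.hypot(*q),np.degrees(np.arctan2(q[1],q[0])))
off=float(sys.argv[1])
for th in map(float,sys.argv[2:]): print(th,goto(s,lev(th,off),.009,th+90))
E
python3 arc.py .0165 -63 -70 -77 -84 -90
```

```text
tcp [ 0.06751647 -0.06616341] 0.01388566991024593 f [ 4.07152776  1.17906581 -3.00403482] q6 0.9295054961126132
lever est -55.70590959418352
-63.0 (array([-1.36, -0.12,  0.48]), np.float64(0.115))
-70.0 (array([-2.48, -0.11,  0.48]), np.float64(0.238))
-77.0 (array([-3.59, -0.24,  0.47]), np.float64(0.36))
-84.0 (array([-4.67, -0.51,  0.47]), np.float64(0.482))
-90.0 (array([-5.57, -0.84,  0.46]), np.float64(0.587))
```

>>> {"op": "step_arm", "data": {"series": [{"x":-1.4,"y":-0.1,"z":0.2,"yaw":0.12,"fingers":255},{"x":-2.5,"y":-0.1,"z":0.2,"yaw":0.24,"fingers":255},{"x":-3.6,"y":-0.2,"z":0.2,"yaw":0.36,"fingers":255},{"x":-4.7,"y":-0.5,"z":0.2,"yaw":0.48,"fingers":255},{"x":-5.6,"y":-0.8,"z":0.2,"yaw":0.59,"fingers":255}]}}

```text
time: 13.45
eef_pos: [0.5837, -0.1336, 0.0128]
ee_rot: [0.001, 0.994, -0.106, 0.004]
contact_force: [9.8, 0.7, -2.8]
opening: 0.0002
grasp_force: 4.8
```

```bash
python3 arc.py .0165 -95 -100 -105 -110 -113 -116 -118
```

```text
tcp [ 0.01835703 -0.09055037] 0.012796216185831662 f [ 9.75754108  0.66682251 -2.84456126] q6 1.4716926090140205
lever est -90.09047939206181
red 30 0.07461477925915323 -94.12828271997462
-95.0 (array([-0.98,  0.05,  0.37]), np.float64(0.087))
-100.0 (array([-1.78,  0.1 ,  0.36]), np.float64(0.174))
-105.0 (array([-2.57,  0.07,  0.36]), np.float64(0.261))
-110.0 (array([-3.37, -0.03,  0.35]), np.float64(0.348))
-113.0 (array([-3.84, -0.12,  0.35]), np.float64(0.401))
-116.0 (array([-4.3 , -0.24,  0.34]), np.float64(0.453))
-118.0 (array([-4.61, -0.33,  0.34]), np.float64(0.488))
```

>>> {"op": "step_arm", "data": {"series": [{"x":-1.0,"y":0,"z":0.1,"yaw":0.09,"fingers":255},{"x":-1.8,"y":0.1,"z":0.1,"yaw":0.17,"fingers":255},{"x":-2.6,"y":0.1,"z":0.1,"yaw":0.26,"fingers":255},{"x":-3.4,"y":0,"z":0.1,"yaw":0.35,"fingers":255},{"x":-3.8,"y":-0.1,"z":0.1,"yaw":0.4,"fingers":255}]}}

```text
time: 14.0
eef_pos: [0.5486, -0.1261, 0.0127]
ee_rot: [0.001, 0.954, -0.3, 0.006]
contact_force: [14.5, -8.5, -3.5]
opening: 0.0003
grasp_force: 8.2
```

```bash
python3 arc.py .0165 -113 -115 -116 -118
```

```text
tcp [-0.01757038 -0.09059907] 0.012670664703189935 f [14.54694085 -8.51053398 -3.53434688] q6 1.8653050970851526
lever est -112.53938205207064
red 45 0.07977651732703446 -116.69936472963226
-113.0 (array([-0.28, -0.03,  0.36]), np.float64(0.002))
-115.0 (array([-0.59,  0.03,  0.36]), np.float64(0.037))
-116.0 (array([-0.75,  0.05,  0.36]), np.float64(0.055))
-118.0 (array([-1.07,  0.08,  0.35]), np.float64(0.09))
```

Near the lever's stop, so I'll push a little more.

>>> {"op": "step_arm", "data": {"series": [{"x":-0.2,"y":0,"z":0,"yaw":0.01,"fingers":255},{"x":-0.4,"y":0,"z":0,"yaw":0.03,"fingers":255},{"x":-0.6,"y":0,"z":0,"yaw":0.05,"fingers":255},{"x":-0.8,"y":0,"z":0,"yaw":0.05,"fingers":255},{"x":-0.8,"y":0,"z":0,"yaw":0.05,"fingers":255}]}}

```text
time: 14.55
eef_pos: [0.5445, -0.1241, 0.0129]
ee_rot: [0.002, 0.946, -0.323, 0.009]
contact_force: [21.3, -16.5, -13.1]
opening: 0.0004
grasp_force: 14.0
```

```bash
python3 arc.py .0165 -116 -118
```

```text
tcp [-0.02194439 -0.08948109] 0.012920477736102054 f [ 21.29105748 -16.54081519 -13.11254478] q6 1.9160143291003755
lever est -115.36289655343928
red 36 0.08106484677914585 -119.64110073028124
-116.0 (array([-0.31, -0.01,  0.39]), np.float64(0.008))
-118.0 (array([-0.62,  0.04,  0.38]), np.float64(0.043))
```

The force has jumped to about 27 N at roughly -116°, so the lever is at its stop. Backing off and lifting clear.

>>> {"op": "step_arm", "data": {"series": [{"x":0.7,"y":0,"z":0,"yaw":0,"fingers":255},{"x":1.8,"y":0,"z":0,"yaw":0,"fingers":255},{"x":3,"y":0,"z":0,"yaw":0,"fingers":255},{"x":3,"y":0,"z":-2,"yaw":0,"fingers":255},{"x":3,"y":0,"z":-6,"yaw":0,"fingers":255}]}}

```text
time: 15.1
eef_pos: [0.5577, -0.1365, 0.0657]
ee_rot: [0.0, 0.946, -0.323, -0.004]
contact_force: [0.7, 0.3, -0.9]
opening: 0.0002
grasp_force: 0.0
```

>>> {"op": "step_arm", "data": {"series": [{"x":0,"y":2,"z":-3,"yaw":0,"fingers":255},{"x":0,"y":5,"z":-6,"yaw":0,"fingers":255},{"x":0,"y":9,"z":-9,"yaw":0,"fingers":255},{"x":0,"y":12,"z":-9,"yaw":0,"fingers":255},{"x":0,"y":15,"z":-9,"yaw":0,"fingers":255}]}}

```text
time: 15.6
eef_pos: [0.4686, -0.2574, 0.1609]
ee_rot: [0.001, 0.946, -0.323, 0.002]
contact_force: [0.6, -0.4, -0.3]
opening: 0.0006
grasp_force: 0.0
```

```bash
python3 ob.py; python3 arc.py .03 -116; ls pics/sc_*; python3 -c "
import cv2,glob,os
from bench import bot
f=max(glob.glob('pics/sc_*'),key=os.path.getmtime);a=cv2.resize(cv2.imread(f),(450,312))
t,_=bot.snapshot('top');t=cv2.resize(t[155:280,230:350],(300,312),interpolation=cv2.INTER_CUBIC);cv2.imwrite('pics/fin.png',cv2.hconcat([a,t]))"
```

```text
tcp [ -56.26456465 -279.89933819  160.90985466] [ 0.60878811 -0.36253322 -0.31887173]
tcp [-0.07037571 -0.23909234] 0.15997710582462582 f [ 0.44335729 -2.3112976  -0.6476999 ] q6 1.6274741616192983
lever est -110.65836920921039
red 174 0.096102988809594 -115.45706867730645
-116.0 (array([ -1.1 , -15.62,  15.06]), np.float64(0.005))
pics/sc_1235.png
pics/sc_1560.png
pics/sc_819.png
pics/sc_975.png
```

View pics/fin.png

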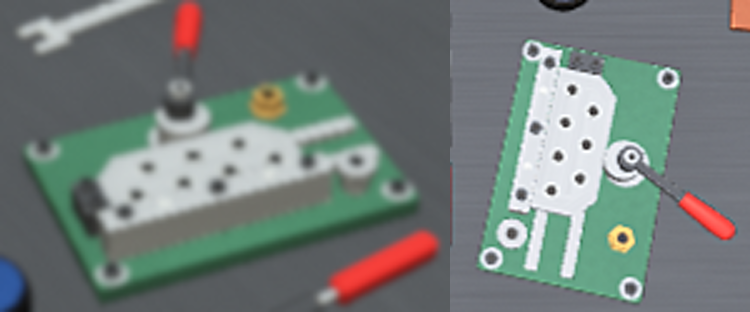

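The lever rests at -115.5° (about 1.84 rad), the plate is against both stop and fence, the bystanders are unmoved, and the hand is clear. Let the arm settle, then hand in.

>>> {"op": "step_arm", "data": {"series": [{"x":0,"y":0,"z":0,"yaw":0,"fingers":255},{"x":0,"y":0,"z":0,"yaw":0,"fingers":255},{"x":0,"y":0,"z":0,"yaw":0,"fingers":255},{"x":0,"y":0,"z":0,"yaw":0,"fingers":255},{"x":0,"y":0,"z":0,"yaw":0,"fingers":255}]}}

```text
time: 16.25
eef_pos: [0.4688, -0.2549, 0.1582]
ee_rot: [-0.0, 0.946, -0.324, -0.0]
contact_force: [-0.3, 0.1, 0.1]
opening: 0.0005
grasp_force: 0.0
```

```bash
python3 -c "
from bench import bot
print(bot.sign_off())"
```

```text
the job is handed in; nothing more can be done
None
```

The job is handed in, though no verdict came back: the plate is butted against the end stop, the cam lever is swung to about 1.84 rad, and the hand is clear.

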